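Lay the drained tube rack down against the stop

ROBOT

A 7-joint arm with a two-finger parallel gripper is mounted at the origin on the work surface. World frame = base frame: x ahead of the robot, y to its left, z up, the work surface at z = 0. Lengths are in m, angles in degrees, forces in N, time in s.
With the tool pointing down it reaches from about 0.425 to 1.025 m from the base axis. Payload 9.4 kg.
Tool frame: the origin (TCP) lies between the finger pads; the fingertips stand 8 mm ahead of it and the grasp point (between the pads) lies 11 mm behind it; z points along the fingers, y is the line along which they close (so a half turn about z gives the same grasp; the last joint's range is limited). The gripper opens to 93 mm and grips with 3 to 60 N. Pads are 15 mm wide; open, the fingers measure 128 mm over their backs; the gripper's body (75 mm by 188 mm) begins 65 mm behind the grasp point.
Start: joints at [-67.821, 34.337, -0.143, 91.639, 0.103, 54.024, -4.572], TCP at [0.324, 0.648, 0.227] pointing down, gripper open.
Joint ranges: [-147.43, 147.43], [-19.82, 112.94], [-74.19, 73.91], [6.32, 146.72], [-59.91, 239.91], [6.04, 106.73], [-150.56, 150.56]. Speed limits (degrees/s): [127.2, 127.2, 172.46, 172.46, 180, 180, 180].

INTERFACE

Orientations are given as [roll, pitch, yaw] about the fixed x, y, z axes, in that order (R = Rz(yaw) Ry(pitch) Rx(roll)).
In Python, from bench import * gives the robot as it stands.
- The arm moves only by the shell command python3 -m inch 'ROWS'. ROWS is JSON, a list of rows, each a list of 7 numbers: the closure, from -1 (fully open) to 1 (shut), so that 0 is half open, then the shift along the tool's x, y, z normalised to -1 to 1, where 1 is 0.03 m, then the turn, a rotation vector about the tool's x, y, z normalised to -1 to 1, where 1 is 0.08 rad. A call has 1 to 10 rows; each row shifts and turns the commanded pose from where the row before left it, along the tool's axes as they then stand; what a row does not reach is not made up. A row lasts 1/12 s, in which the tool goes at most 41.7 mm and 7.16 degrees, less where a joint would pass 70% of its speed; a pose out of reach is approached as far as the arm can. A call with a number of a shift or a turn outside -1 to 1 is refused whole. A call with a gripper value outside its range is refused whole. The fingers move at their own pace and stop on an object; the grip force is fixed at half the most. Time passes only in rows, so rows that do not move let the fingers close. It gives the time, the measured TCP pose, the force, the opening and the grip force at its end, in the units of the state.
- get_obs(): the state, without advancing time (a new reading comes with each control period).
- get_image(name): name is "scene" or "side" or "wrist"; returns a dict with "frame" (384x512x3 uint8, red, green, blue), "camera_matrix" (3x3 intrinsics, pixels), "R" (3x3) and "t" (3): a world point X has camera coordinates R X + t. Camera axes: x right, y down, z forward; pixel columns grow to the right and rows downward; lengths in m; the calibration is good to about 2 mm. A picture is of the moment at which its call begins. There is no depth.
- close_job(): hands the job in; it is judged then, once.
The state is a dict: "t": time; "joint_positions": joint angles; "joint_vel": joint speeds; "joint_torque": joint torques, N m; "position": TCP position; "tool_rot": TCP orientation; "force": force on the tool from outside, world axes, zero at the start; "torque": the same for the moment, N m; "grip_width": opening from 0.0 (shut) to 1.0 (fully open); "grasp_force": force on a finger pad.
Only numpy, scipy, OpenCV 4.12 (cv2) and the standard library are available. Lean on these libraries where they do the work, as an engineer would, in place of code of your own. Each camera call takes 0.05 s, during which the arm holds its last target. There are 200 camera calls.

TASK

The white test-tube rack has drained standing on its end on the black mat. Tip it over, away from the metal stop rail, so that it comes down gently on its bottom plate with the tube holes facing up (ease it all the way down, do not let it drop), then push it lengthwise along the mat until its foot end sits flush against the stop rail. Only touch and push it: do not pick it up, lift it or press hard on it, and leave the small glassware beside the mat alone.

Things in the scene. Friction and masses are not known exactly. Their poses are not given: they have to be found in the camera images.
- mat: black rubber mat fixed to the bench, 130 (its x) by 320 (its y) by 4 mm thick, with an aluminium stop rail across it near its +y end: rail 130 mm long, 12 mm thick, its top 34 mm above the bench; the rail's inner face (toward -y) lies at y = +130 mm in the mat frame. Origin: centre of the underside, at bench level, z up.
- rack: loose white plastic tube rack, 48 (its x) by 40 (y) by 210 mm (z, long axis), standing on end on the mat, 12 to 30 mm from the rail, about square to it. Origin: centre of the foot end face (underside when standing). +y face: top plate with two rows of eight dark holes, facing the rail. -y face: solid bottom plate, on which it must land (then +y points up, z along the mat's -y).
- rack_head (a point): centre of the rack's head end face, 210 mm from the foot along its z, 214 mm above the bench at the start. Standing, the rack balances at 0.19 rad of lean; beyond that it falls by itself, landing at about 11 rad/s unless braked from the falling side, for example with one finger on each side of the head; near level it needs support from beneath, or its foot slides toward the rail.
- rack_mid (a point): middle of the rack, its centre of mass, 105 mm from the foot. Mass 0.17 to 0.34 kg, friction about 0.8 to 1.2. Lying, the rack reaches 44 mm above the bench; flush with the rail, its foot face is at y = +130 mm in the mat frame.
- vial_a: bystander: clear glass vial with white cap, 28 mm diameter, 55 mm high, origin centre of underside, 120 to 150 mm from the mat's centre line on the mat's -x side
- vial_b: bystander: amber vial with white cap, 28 mm diameter, 55 mm high, origin centre of underside, 120 to 150 mm from the mat's centre line on the -x side
- jar: bystander: clear jar with white cap, 50 mm diameter, 68 mm high, origin centre of underside, 125 to 150 mm from the mat's centre line on the +x side
- flask: bystander: small conical glass flask, 48 mm diameter, 68 mm high, origin centre of underside, 125 to 150 mm from the mat's centre line on the +x side
There are look-alikes about, which are no part of the job. What is meant by the rack is not blue, green or purple, and is the larger of those in its own colour.

How it is judged (in metres and radians):
At the end, for the whole second after the job is handed in: The rack lies on its bottom plate on the mat, holes up (within 0.06 rad of level), its foot end within 6 mm of the stop rail's inner face and square to it within 0.1 rad, its foot no more than 50 mm off the mat's centre line, at rest (angle between rack's own y axis and vertical below 0.06 rad and y of rack in the frame of mat above 0.124 m and z of rack in the frame of mat below 0.03 m and x of rack in the frame of mat between -0.05 and 0.05 m and angle between the z axis of rack and the y axis of mat, either way round below 0.1 rad and y of rack_head in the frame of mat below 0 m and linear speed of rack below 0.01 m/s); the robot touches nothing.
It fails at once if the rack drops or topples freely (turns faster than 4.5 rad/s) (angular speed of rack above 4.5 rad/s).
It fails at once if the rack's foot is lifted off the mat by more than about 20 mm (height (world z) of rack above 0.046 m).
It fails at once if the rack's head is lifted above its standing height by more than about 25 mm (height (world z) of rack_head above 0.24 m).
It fails at once if the rack is pressed or squeezed with more than 40 N (contact force between the fingers and rack above 40 N).
It fails at once if a bystander is moved by more than 15 mm or knocked over (distance of any of vial_a, vial_b, jar, flask from where it was at the start of the episode above 0.015 m or angle between any of vial_a, vial_b, jar, flask's own z axis and vertical above 0.3 rad).
It also fails if it takes over 61 s, if anything falls off the work surface, if the arm or the gripper's body presses on something with over 40 N, if the wrist force passes 120 N, or if a joint passes its speed limit or range.

## Working session

There is one attempt and no reset: what is moved stays moved. The work goes in short steps, Python scripts to look and compute and a shell command to move; the robot and the scene stay as the last step left them, time stands still between calls to the robot, and variables do not carry over. Pictures are saved under pics/ and viewed, at most 10 in all, crops included, and the job is handed in when it is done.

```bash
ls; mkdir -p pics; python3 - <<'E'
from bench import *
import cv2,numpy as np
o=get_obs();print({k:np.round(v,3) for k,v in o.items()})
for n in ["scene","side"]:
    d=get_image(n);cv2.imwrite(f"pics/{n}0.png",d["frame"][:,:,::-1])
    np.savez(f"{n}0.npz",**d)
    print(n,np.round(-d["R"].T@d["t"],3),np.round(d["R"],2).tolist(),d["camera_matrix"][0,0])
E
```

```text
pics
{'t': np.float64(0.0), 'joint_positions': array([-67.82 ,  34.386,  -0.146,  91.681,   0.104,  54.023,  -4.572]), 'joint_vel': array([-0.008,  0.012, -0.122,  0.067,  0.022, -0.   ,  0.06 ]), 'joint_torque': array([-1.0000e-03, -7.6504e+01,  1.4970e+00, -2.5235e+01, -5.2000e-02,
        1.7000e-02,  0.0000e+00]), 'position': array([0.324, 0.648, 0.226]), 'tool_rot': array([-1.79911e+02,  9.00000e-03,  1.53429e+02]), 'force': array([-0.088,  0.256,  0.104]), 'torque': array([0.031, 0.029, 0.06 ]), 'grasp_force': np.float64(0.0), 'grip_width': np.float64(0.999)}
scene [1.021 0.309 0.98 ] [[-0.53, 0.85, 0.01], [0.71, 0.45, -0.53], [-0.46, -0.28, -0.85]] 439.4338216684149
side [0.415 0.569 0.769] [[-0.96, -0.27, -0.0], [-0.2, 0.72, -0.66], [0.18, -0.63, -0.75]] 437.34349926606467
```

View pics/scene0.png

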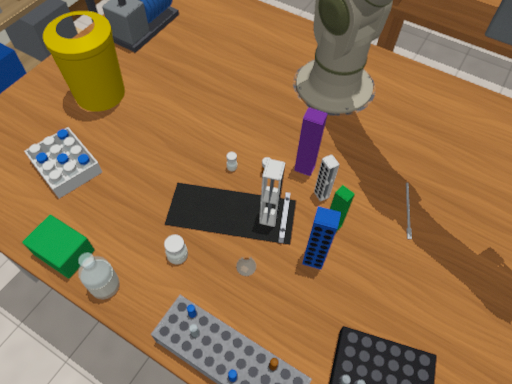

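View pics/side0.png

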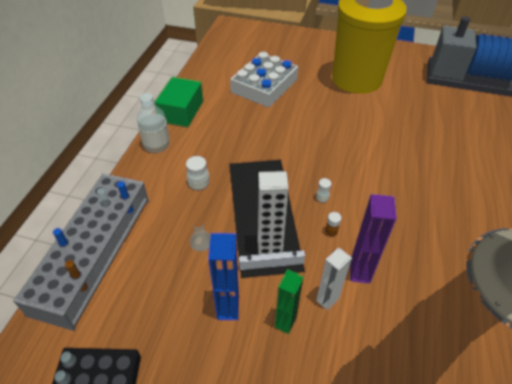

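Rack candidates: white one standing on the mat (scene 270,190; side 272,215), and a smaller white one off the mat (scene 326,178; side 335,277). The blue, green and purple racks are excluded by colour. The larger white one on the mat beside the rail (side 270,260) fits. I'll measure it and confirm in a crop.

```bash
cat > h.py <<'E'
import cv2,numpy as np
def load(n): return dict(np.load(n+".npz"))
def ray(d,uv,z):
    c=-d["R"].T@d["t"]; v=d["R"].T@np.linalg.inv(d["camera_matrix"])@np.array([*uv,1.])
    return c+v*(z-c[2])/v[2]
def proj(d,X):
    p=d["camera_matrix"]@(d["R"]@np.asarray(X)+d["t"]); return p[:2]/p[2]
E
python3 - <<'E'
from h import *
ims=[]
for n in ["scene0","side0"]:
    d=load(n);f=d["frame"]
    m=(f.max(2)<45).astype(np.uint8)
    k,l,s,c=cv2.connectedComponentsWithStats(m)
    for i in range(1,k):
        if s[i,4]>1000:
            cn=max(cv2.findContours((l==i).astype(np.uint8),0,2)[0],key=cv2.contourArea)
            h=cv2.convexHull(cn); a=cv2.approxPolyDP(h,4,True)[:,0]
            print(n,s[i],[(p.tolist(),np.round(ray(d,p,.004),3)[:2].tolist()) for p in a])
x=load("scene0")["frame"][145:255,150:350];y=load("side0")["frame"][150:290,180:360]
a=cv2.resize(x,None,fx=4,fy=4,interpolation=2);cv2.imwrite("pics/c1.png",a[:,:,::-1])
b=cv2.resize(y,None,fx=4,fy=4,interpolation=2);cv2.imwrite("pics/c2.png",b[:,:,::-1])
E
```

```text
scene0 [ 165  183  119   59 4183] [([178, 183], [0.563, -0.186]), ([283, 199], [0.456, 0.075]), ([277, 241], [0.57, 0.123]), ([166, 224], [0.678, -0.137])]
scene0 [ 329  327  107   57 1985] [([341, 329], [0.681, 0.35]), ([434, 355], [0.624, 0.543]), ([432, 383], [0.681, 0.559]), ([329, 383], [0.795, 0.377])]
side0 [ 231  161   50   94 2101] [([278, 161], [0.564, -0.179]), ([256, 252], [0.545, 0.09]), ([240, 253], [0.576, 0.102]), ([231, 165], [0.671, -0.134])]
side0 [  58  349   82   35 1406] [([58, 367], [0.81, 0.407]), ([65, 349], [0.815, 0.376]), ([128, 350], [0.707, 0.347]), ([139, 356], [0.684, 0.352]), ([134, 383], [0.673, 0.395]), ([70, 383], [0.776, 0.425])]
```

View pics/c1.png

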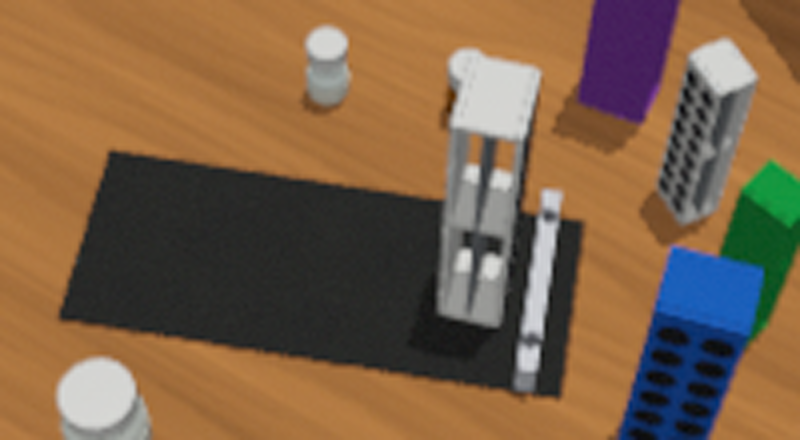

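View pics/c2.png

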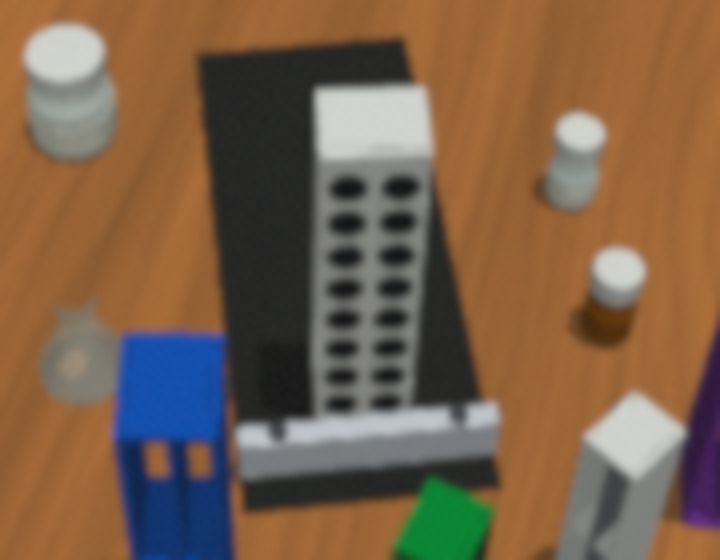

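The crops confirm it: the larger white rack stands on the mat with its holes facing the rail (scene crop 485,190; side crop 370,250). Small glassware sits on both sides. Now I'll work out the poses from the corners.

```bash
python3 - <<'E'
from h import *
S=load("scene0");D=load("side0")
def sc(p):return np.array(p)/4-.125*3+[150,145]
def sd(p):return np.array(p)/4-.125*3+[180,150]
def tri(a,b):
    A=[];r=[]
    for d,uv in((S,a),(D,b)):
        P=d["camera_matrix"]@np.c_[d["R"],d["t"]]
        A+=[uv[0]*P[2]-P[0],uv[1]*P[2]-P[1]]
    X=np.linalg.svd(np.array(A))[2][-1];return X[:3]/X[3]
# order: (-y,-x) (-y,+x) (+y,+x) (+y,-x)
ms=[(110,152),(62,320),(560,396),(582,222)];md=[(402,42),(200,57),(245,508),(497,487)]
a=np.array([ray(S,sc(p),.004)[:2] for p in ms]);b=np.array([ray(D,sd(p),.004)[:2] for p in md])
print(np.round(a,3),np.round(b,3))
for q in(a,b,(a+b)/2):
    c=q.mean(0);y=(q[2]+q[3]-q[0]-q[1])/2;x=(q[1]+q[2]-q[0]-q[3])/2
    print("mat",c.round(4),np.linalg.norm(y).round(3),np.linalg.norm(x).round(3),np.degrees(np.arctan2(y[1],y[0])).round(2),np.degrees(np.arctan2(x[1],x[0])).round(2))
yaw=np.arctan2(y[1],y[0]);Y=np.array([np.cos(yaw),np.sin(yaw)]);X=np.array([Y[1],-Y[0]])
def M(p):return np.round([(p[:2]-c)@X,(p[:2]-c)@Y],4)
ts=[(470,62),(449,126),(523,138),(541,68)];td=[(428,87),(314,88),(314,157),(433,155)]
ra=np.array([ray(S,sc(p),.214) for p in ts]);rb=np.array([ray(D,sd(p),.214) for p in td])
for q in(ra,rb):
    print("rack",q.mean(0)[:2].round(4),[M(p).tolist() for p in q],M(q.mean(0)))
print("tri z",[tri(sc(p),sd(r)).round(3).tolist() for p,r in zip(ts,td)])
print("yaw mat y",np.degrees(yaw))
for n,p,r,z in(("va",(327,40),(580,130),.055),("jar",(98,386),(66,50),.068)):
    print(n,ray(S,sc(p),z)[:2].round(3),M(ray(S,sc(p),z)),M(ray(D,sd(r),z)))
print("vb",M(ray(D,sd((618,268)),.055)),ray(D,sd((618,268)),.055));print("flask",M(ray(D,sd((78,370)),.0)),M(ray(S,(246,267),.01)))
# rail inner top edge in scene at z .034
print("rail", [M(ray(S,sc(p),.034)) for p in((543,190),(514,388))])
E
```

```text
[[ 0.563 -0.189]
 [ 0.681 -0.137]
 [ 0.56   0.153]
 [ 0.442  0.104]] [[ 0.56  -0.183]
 [ 0.676 -0.137]
 [ 0.559  0.154]
 [ 0.441  0.108]]
mat [ 0.5614 -0.0173] 0.315 0.128 112.58 23.06
mat [ 0.5587 -0.0146] 0.314 0.125 112.0 21.41
mat [ 0.56  -0.016] 0.315 0.127 112.29 22.24
rack [0.5232 0.0714] [[-0.0223, 0.0777], [0.0214, 0.0729], [0.0221, 0.1125], [-0.0251, 0.1161]] [-0.001   0.0948]
rack [0.521  0.0732] [[-0.0294, 0.0801], [0.0202, 0.075], [0.025, 0.1147], [-0.025, 0.1194]] [-0.0023  0.0973]
tri z [[0.504, 0.044, 0.208], [0.551, 0.059, 0.212], [0.539, 0.098, 0.214], [0.492, 0.082, 0.211]]
yaw mat y 112.29194325973982
va [ 0.439 -0.096] [-0.1422 -0.0278] [-0.1405 -0.026 ]
jar [ 0.726 -0.064] [ 0.1355 -0.1078] [ 0.1376 -0.1072]
vb [-0.1389  0.0699] [ 0.40498545 -0.00397186  0.055     ]
flask [0.1428 0.0633] [0.1453 0.0618]
rail [array([-0.0643,  0.1273]), array([0.0781, 0.1277])]
```

Mat centre is (0.560, -0.016) with its y axis at 112.3°. The rack is at mat (-0.002, 0.096), about 4° clockwise of the mat, 14 mm from the rail, and its triangulated top at about 0.212 matches the 0.214 given. I'll straddle the head with the fingers along the tipping direction: raise and turn to yaw about 18.3°, then traverse.

```bash
python3 -m inch '[[-1,0,0,-1,0,0,0.5],[-1,0,0,-1,0,0,1],[-1,0,0,-1,0,0,1],[-1,0,0,0,0,0,1],[-1,0,0,0,0,0,1],[-1,0,0,0,0,0,1],[-1,0,0,0,0,0,1],[-1,0,0,0,0,0,1],[-1,0,0,0,0,0,1],[-1,0,0,0,0,0,1]]'; python3 -m inch '[[-1,0,0,0,0,0,1],[-1,0,0,0,0,0,1],[-1,0,0,0,0,0,1],[-1,0,0,0,0,0,1],[-1,0,0,0,0,0,1],[-1,0,0,0,0,0,1],[-1,0,0,0,0,0,1],[-1,0,0,0,0,0,1],[-1,0,0,0,0,0,1],[-1,0,0,0,0,0,1]]';  python3 -m inch '[[-0.3,0,0,0,0,0,1],[-0.3,0,0,0,0,0,1],[-0.3,0,0,0,0,0,1],[-0.3,0,0,0,0,0,1],[-0.3,0,0,0,0,0,1],[-0.3,0,0,0,0,0,1],[-0.3,0,0,0,0,0,1],[-0.3,0,0,0,0,0,1],[-0.3,0,0,0,0,0,1],[-0.3,0,0,0,0,0,0.9]]'; python3 -c "
from bench import *;print(get_obs()['joint_positions'])"
```

```text
t: 0.93
position: [0.3242, 0.6482, 0.3161]
tool_rot: [-180.0, 0.0, 109.7]
force: [-0.3, 0.2, 0.5]
grip_width: 1.0
grasp_force: 0.0
t: 1.77
position: [0.3241, 0.6482, 0.3161]
tool_rot: [180.0, 0.1, 63.8]
force: [-0.1, 0.2, -0.5]
grip_width: 1.002
grasp_force: 0.0
t: 2.6
position: [0.3241, 0.6483, 0.3161]
tool_rot: [180.0, 0.0, 18.4]
force: [0.3, -0.5, -1.5]
grip_width: 0.652
grasp_force: 0.0
[ -89.14722728   33.9263248    36.55219434   87.44375023  -21.36664491
   65.78683398 -119.97278605]
```

```bash
python3 -m inch '[[-0.3,0,0.7,0,0,0,0],[-0.3,0,1,0,0,0,0],[-0.3,0,1,0,0,0,0],[-0.3,0,1,0,0,0,0],[-0.3,0,1,0,0,0,0],[-0.3,0,1,0,0,0,0],[-0.3,0,1,0,0,0,0],[-0.3,0,1,0,0,0,0],[-0.3,0,1,0,0,0,0],[-0.3,0,1,0,0,0,0]]';python3 -m inch '[[-0.3,0.2,1,0,0,0,0],[-0.3,0,1,0,0,0,0],[-0.3,0,1,0,0,0,0],[-0.3,0,1,0,0,0,0],[-0.3,0,1,0,0,0,0],[-0.3,0,1,0,0,0,0],[-0.3,0,1,0,0,0,0],[-0.3,0,1,0,0,0,0],[-0.3,0,1,0,0,0,0],[-0.3,0,0.6,0,0,0,0]]';  python3 - <<'E'
from bench import *
from h import *
o=get_obs();print(o['joint_positions'].round(1))
p=o['position']
for n in("side",):
    d=get_image(n);print(d["frame"].shape);cv2.imwrite("pics/s1.png",d["frame"][:,:,::-1]);np.savez("s1.npz",**d)
dx=np.array([.522,.0723])-p[:2];a=np.radians(18.3)
print("remaining tool x,y",dx@[np.cos(a),np.sin(a)],dx@[np.sin(a),-np.cos(a)])
E
```

```text
t: 3.43
position: [0.4175, 0.3712, 0.3165]
tool_rot: [180.0, 0.0, 18.7]
force: [0.9, 0.2, 0.2]
grip_width: 0.651
grasp_force: 0.0
t: 4.27
position: [0.5157, 0.0986, 0.3168]
tool_rot: [180.0, -0.0, 18.5]
force: [0.1, -0.2, -1.1]
grip_width: 0.649
grasp_force: 0.0
[-49.2  17.8  42.8 113.1 -14.8  54.5 -70.6]
(384, 512, 3)
remaining tool x,y -0.0022958826533428793 0.026891680957388413
```

View pics/s1.png

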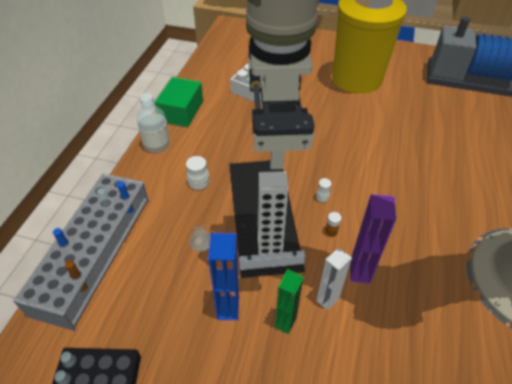

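The gripper hangs above the rack (side 285,150) with a clear path. Before touching the rack, I'll rehearse the final tilt in the air over the landing area to check reach.

```bash
python3 -m inch '[[-0.3,0,1,0,0,0,0],[-0.3,0,1,0,0,0,0],[-0.3,0,1,0,0,0,0],[-0.3,0,1,0,0,0,0],[-0.3,0,1,0,0,0,0],[-0.3,0,1,0,0,0,0],[-0.3,0,1,0,0,0,0],[-0.3,0,0,0,1,0,0],[-0.3,0,0,0,1,0,0],[-0.3,0,0,0,1,0,0]]';python3 -m inch '[[-0.3,0,0,0,1,0,0],[-0.3,0,0,0,1,0,0],[-0.3,0,0,0,1,0,0],[-0.3,0,0,0,1,0,0],[-0.3,0,0,0,1,0,0],[-0.3,0,0,0,1,0,0],[-0.3,0,0,0,1,0,0],[-0.3,0,0,0,1,0,0],[-0.3,0,0,0.5,0,0,0],[-0.3,0,0,0.5,0,0,0]]';  python3 - <<'E'
from bench import *
from scipy.spatial.transform import Rotation as Ro
o=get_obs();print(o['joint_positions'].round(1),Ro.from_euler('xyz',o['tool_rot'],degrees=True).as_matrix().round(3).tolist())
E
```

```text
t: 5.15
position: [0.5827, -0.0969, 0.3168]
tool_rot: [-166.0, -0.0, 18.7]
force: [0.6, 0.3, 0.0]
grip_width: 0.652
grasp_force: 0.0
t: 5.98
position: [0.5751, -0.0764, 0.2958]
tool_rot: [-129.5, 0.1, 18.5]
force: [0.3, -0.4, -0.6]
grip_width: 0.652
grasp_force: 0.0
[  6.2  39.8  25.8  94.6 -44.7  96.1 -23.7] [[0.948, 0.201, -0.246], [0.318, -0.604, 0.731], [-0.002, -0.771, -0.637]]
```

```bash
python3 -m inch '[[-0.3,0,0.8,0.34,0,0,0],[-0.3,0,0.8,0.34,0,0,0],[-0.3,0,0.8,0.34,0,0,0],[-0.3,0,0.8,0.34,0,0,0],[-0.3,0,0.8,0.34,0,0,0],[-0.3,0,0.8,0.34,0,0,0],[-0.3,0,0.8,0.34,0,0,0],[-0.3,0,0.8,0.34,0,0,0],[-0.3,0,0.6,0.5,0,0,0],[-0.3,0,0.6,0.5,0,0,0]]';  python3 - <<'E'
from bench import *
from scipy.spatial.transform import Rotation as Ro
o=get_obs();print(o['joint_positions'].round(1),o['position'].round(3))
E
```

```text
t: 6.82
position: [0.594, -0.1316, 0.0489]
tool_rot: [-129.6, 0.0, 18.7]
force: [-0.4, -0.8, 0.5]
grip_width: 0.65
grasp_force: 0.0
[ 12.2  59.2  22.3  93.  -48.3  84.1 -10. ] [ 0.594 -0.132  0.049]
```

```bash
python3 -m inch '[[-0.3,0,-0.8,-0.4,0,0,0],[-0.3,0,-0.8,-0.4,0,0,0],[-0.3,0,-0.8,-0.4,0,0,0],[-0.3,0,-0.8,-0.4,0,0,0],[-0.3,0,-0.8,-0.4,0,0,0],[-0.3,0,-0.8,-0.4,0,0,0],[-0.3,0,-0.8,-0.4,0,0,0],[-0.3,0,-0.8,-0.4,0,0,0],[-0.3,0,-0.6,-0.8,-1,0,0],[-0.3,0,-0.6,-0.8,-1,0,0]]';python3 -m inch '[[-0.3,0,0,0,-1,0,0],[-0.3,0,0,0,-1,0,0],[-0.3,0,0,0,-1,0,0],[-0.3,0,0,0,-1,0,0],[-0.3,0,0,0,-1,0,0],[-0.3,0,0,0,-1,0,0],[-0.3,0,0,0,-1,0,0],[-0.3,0,0,0,-1,0,0],[-0.3,0,0,0,-0.8,0,0],[-0.3,0,0,0,0,0,0]]'; python3 - <<'E'
from bench import *
from h import *
o=get_obs();p=o['position']
dx=np.array([.522,.0723])-p[:2];a=np.radians(18.5)
print("remaining tool x,y",dx@[np.cos(a),np.sin(a)],dx@[np.sin(a),-np.cos(a)],o['tool_rot'])
E
```

```text
t: 7.65
position: [0.5822, -0.097, 0.3186]
tool_rot: [-138.9, 0.1, 18.6]
force: [0.7, -0.2, -0.6]
grip_width: 0.648
grasp_force: 0.0
t: 8.48
position: [0.5822, -0.0934, 0.3184]
tool_rot: [-179.1, 0.0, 18.9]
force: [0.5, 1.3, -0.7]
grip_width: 0.652
grasp_force: 0.0
remaining tool x,y -0.004530590067434525 -0.17621652487698272 [-1.79141544e+02  7.87903746e-03  1.89428239e+01]
```

```bash
python3 -m inch '[[-0.3,-0.15,-0.9,0,-0.19,0,0],[-0.3,0,-1,0,0,0,0],[-0.3,0,-1,0,0,0,0],[-0.3,0,-1,0,0,0,0],[-0.3,0,-1,0,0,0,0],[-0.3,0,-0.97,0,0,0,0],[-0.3,0,0,0,0,0,0],[-0.3,0,0,0.8,0,0,0],[-0.3,0,0,0.8,0,0,0],[-0.3,0,0,0,0,0,0]]'; python3 - <<'E'
from bench import *
from h import *
o=get_obs();p=o['position']
dx=np.array([.522,.0723])-p[:2];a=np.radians(18.5)
print("remaining tool x,y",dx@[np.cos(a),np.sin(a)],dx@[np.sin(a),-np.cos(a)],o['tool_rot'])
x=get_image("scene")["frame"][60:260,150:350]
y=get_image("wrist")["frame"]
b=np.hstack([cv2.resize(x,(400,400),interpolation=2),cv2.resize(y,(400,300))[[0]*0+list(range(300))+[299]*100]])
cv2.imwrite("pics/w1.png",b[:,:,::-1])
E
```

```text
t: 9.32
position: [0.5199, 0.0686, 0.268]
tool_rot: [-179.9, 0.3, 18.7]
force: [-0.3, 0.1, 0.1]
grip_width: 0.651
grasp_force: 0.0
remaining tool x,y 0.003206479165264542 -0.0028077078770479477 [-179.87144165    0.34127897   18.659551  ]
```

View pics/w1.png

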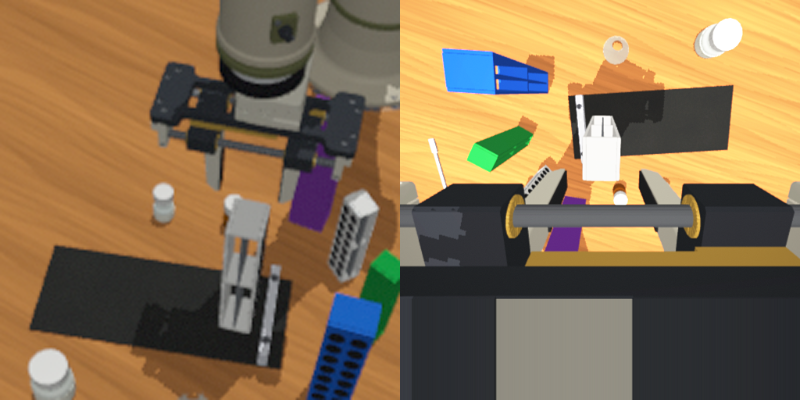

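The scene panel shows the open fingers (215,180 and 288,200) above the head (247,215). The wrist panel shows the rack (583–620) centred between them (565–640). I'll descend, then push with the +y finger to the balance point while turning.

```bash
python3 -m inch '[[-0.3,0.1,-0.1,0.5,0,0,0],[-0.3,0,0,0.5,0,0,0],[-0.3,0,0,0.5,0,0,0],[-0.3,0,0,0.5,0,0,0],[-0.3,0,0,0.5,0,0,0],[-0.3,0,0,0.3,0,0,0],[-0.3,0,0,0,0,0,0]]'; python3 - <<'E'
from bench import *
from h import *
o=get_obs();p=o['position']
dx=np.array([.522,.0723])-p[:2];a=np.radians(18.5)
print("remaining tool x,y",dx@[np.cos(a),np.sin(a)],dx@[np.sin(a),-np.cos(a)],o['force'])
E
```

```text
t: 10.0
position: [0.5237, 0.0723, 0.1868]
tool_rot: [-179.9, 0.1, 18.6]
force: [-0.1, -0.0, -0.7]
grip_width: 0.653
grasp_force: 0.0
remaining tool x,y -0.0015910477738288475 -0.0005310173593752088 [-0.05464775 -0.04304528 -0.71618506]
```

```bash
python3 -m inch '[[-0.1,0,0,0,0,0,0],[-0.1,0,0.07,0,0,0,0],[-0.1,0,0.07,0,0,0,0],[-0.1,0,0.19,-0.01,0.4,0,0],[-0.1,0,0.19,-0.01,0.4,0,0],[-0.1,0,0.19,-0.01,0.4,0,0],[-0.1,0,0.19,-0.01,0.4,0,0]]'; python3 - <<'E'
from bench import *
from h import *
x=get_image("scene")["frame"][60:260,150:350]
y=get_image("side")["frame"][60:290,160:360]
b=np.hstack([cv2.resize(x,(400,400),interpolation=2),cv2.resize(y,(400,460),interpolation=2)[60:]])
cv2.imwrite("pics/t1.png",b[:,:,::-1])
E
```

```text
t: 10.58
position: [0.5328, 0.0468, 0.1882]
tool_rot: [-172.5, -0.1, 18.7]
force: [0.2, 0.1, -0.6]
grip_width: 0.552
grasp_force: 0.0
```

View pics/t1.png

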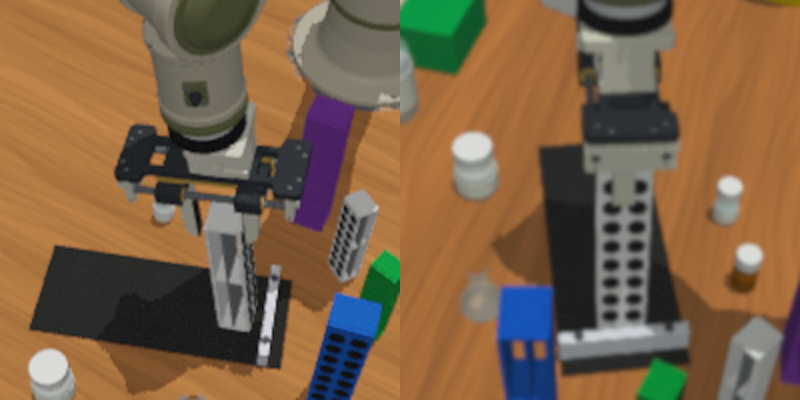

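The rack (scene panel 230,270; side panel 622,250) leans with the tool, held loosely between the fingers, its foot still on the mat. I'll continue the arc.

```bash
python3 -m inch '[[-0.1,0,0.19,-0.02,0.4,0,0],[-0.1,0,0.19,-0.02,0.4,0,0],[-0.1,0,0.19,-0.02,0.4,0,0],[-0.1,0,0.19,-0.02,0.4,0,0],[-0.1,0,0.19,-0.02,0.4,0,0],[-0.1,0,0.19,-0.02,0.4,0,0],[-0.1,0,0.19,-0.02,0.4,0,0],[-0.1,0,0,0,0,0,0]]'; cat > st.py <<'E'
from bench import *
import numpy as np
o=get_obs();p=o['position'];a=np.radians(112.3-4);Y=np.array([np.cos(a),np.sin(a)])
c=np.array([.56,-.016]);ps=np.radians(o['tool_rot'][0])%(2*np.pi)-np.pi
v=(p[:2]-c)@Y; h=np.cos(ps),np.sin(ps)
# lower finger inner tip
g=.093*o['grip_width'];ty=np.array([-np.cos(ps),-np.sin(ps)]);tz=np.array([np.sin(ps),-np.cos(ps)])
T=np.array([v,p[2]]);tip=T+.008*tz+g/2*ty;out=tip+.0175*ty
P=np.array([.0755,.004]);d=tip-P
print("psi",np.degrees(ps).round(1),"T",T.round(4),"tip",tip.round(4),"outer",out.round(4),"F",o['force'].round(1),"tipdist",np.hypot(*d).round(4),"theta_tip",np.degrees(np.arctan2(-d[0],d[1])).round(1),"P rel TCP tool y,z",np.round([(P-T)@ty,(P-T)@tz],4))
E
python3 st.py
```

```text
t: 11.35
position: [0.5455, 0.0075, 0.1823]
tool_rot: [-159.9, 0.0, 18.5]
force: [0.5, -0.8, -0.7]
grip_width: 0.548
grasp_force: 0.1
psi 20.1 T [0.0268 0.1823] tip [0.0057 0.1661] outer [-0.0107  0.16  ] F [ 0.5 -0.8 -0.7] tipdist 0.1765 theta_tip 23.3 P rel TCP tool y,z [0.0158 0.1842]
```

```bash
python3 -m inch '[[-0.1,0,0.19,-0.01,0.4,0,0],[-0.1,0,0.19,-0.01,0.4,0,0],[-0.1,0,0.19,-0.01,0.4,0,0],[-0.1,0,0.19,-0.01,0.4,0,0],[-0.1,0,0.19,-0.01,0.4,0,0],[-0.1,0,0.19,-0.01,0.4,0,0],[-0.1,0,0.19,-0.01,0.4,0,0],[-0.1,0,0.19,-0.01,0.4,0,0],[-0.1,0,0,0,0,0,0]]'; python3 st.py; python3 -m inch '[[-0.1,0,0.19,-0.01,0.4,0,0],[-0.1,0,0.19,-0.01,0.4,0,0],[-0.1,0,0.19,-0.01,0.4,0,0],[-0.1,0,0.19,-0.01,0.4,0,0],[-0.1,0,0.19,-0.01,0.4,0,0],[-0.1,0,0.19,-0.01,0.4,0,0],[-0.1,0,0.19,-0.01,0.4,0,0],[-0.1,0,0.19,-0.01,0.4,0,0],[-0.1,0,0,0,0,0,0]]'; python3 st.py
python3 - <<'E'
from bench import *
from h import *
d=get_image("side");np.savez("s2.npz",**d)
x=get_image("scene")["frame"][60:260,150:350]
y=d["frame"][60:290,160:360]
b=np.hstack([cv2.resize(x,(400,400),interpolation=2),cv2.resize(y,(400,460),interpolation=2)[60:]])
cv2.imwrite("pics/t2.png",b[:,:,::-1])
E
```

```text
t: 12.1
position: [0.5584, -0.0313, 0.1632]
tool_rot: [-145.2, 0.1, 18.6]
force: [-0.1, -0.6, -0.2]
grip_width: 0.552
grasp_force: 0.3
psi 34.8 T [-0.014   0.1632] tip [-0.0305  0.142 ] outer [-0.0449  0.132 ] F [-0.1 -0.6 -0.2] tipdist 0.174 theta_tip 37.5 P rel TCP tool y,z [0.0174 0.1818]
t: 12.85
position: [0.5695, -0.0644, 0.1346]
tool_rot: [-130.5, 0.2, 18.7]
force: [-0.4, -0.4, 0.2]
grip_width: 0.549
grasp_force: 0.4
psi 49.5 T [-0.049   0.1346] tip [-0.0595  0.11  ] outer [-0.0708  0.0967] F [-0.4 -0.4  0.2] tipdist 0.1716 theta_tip 51.9 P rel TCP tool y,z [0.0185 0.1795]
```

View pics/t2.png

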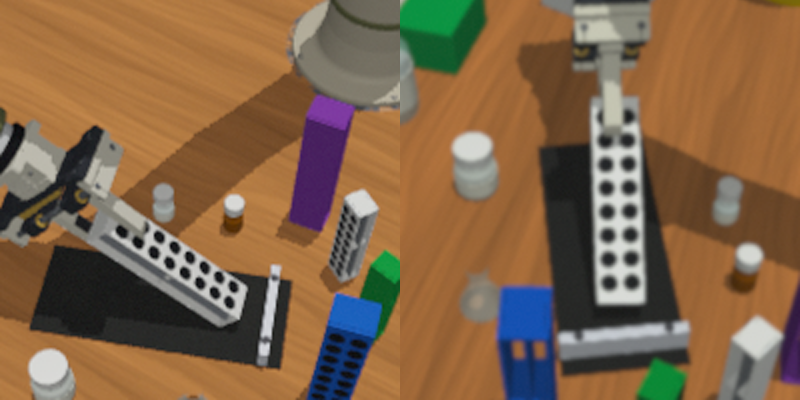

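Rack is at about 52° lean, resting on the lower finger (scene panel 170,260), foot still on the mat at its starting place. Next is the ramp phase: tool tilt stays fixed and the head's edge is lowered on the lower finger, with the gap opening for clearance.

```bash
cat > plan.py <<'E'
import numpy as np,sys
ps=np.radians(49.5);ty=np.array([-np.cos(ps),-np.sin(ps)]);tz=np.array([np.sin(ps),-np.cos(ps)])
def tcp(th,u,c):
    t=np.radians(th);H=np.array([.0755,.004])+.21*np.array([-np.sin(t),np.cos(t)])
    tip=H+u*tz; return tip-.008*tz-.0465*(1-c)/2*ty, tip
prev=None
for th,u,c in [(51.9,.038,-.1),(58,.036,-.2),(64,.033,-.3),(70,.030,-.4),(75,.026,-.5),(79,.020,-.6),(82,.013,-.6),(84,.008,-.6)]:
    T,tip=tcp(th,u,c)
    if prev is not None:
        d=T-prev;print(th,c,"units y,z",np.round([d@ty/.03,d@tz/.03],2),"T",T.round(3),"outer z",(tip+.0175*ty)[1].round(4))
    prev=T
E
python3 plan.py
```

```text
58 -0.2 units y,z [0.66 0.  ] T [-0.063  0.118] outer z 0.0786
64 -0.3 units y,z [0.64 0.05] T [-0.075  0.103] outer z 0.0613
70 -0.4 units y,z [0.62 0.12] T [-0.084  0.086] outer z 0.043
75 -0.5 units y,z [0.48 0.11] T [-0.091  0.073] outer z 0.0282
79 -0.6 units y,z [0.36 0.03] T [-0.097  0.065] outer z 0.0178
82 -0.6 units y,z [ 0.31 -0.04] T [-0.104  0.058] outer z 0.0115
84 -0.6 units y,z [ 0.2  -0.03] T [-0.109  0.054] outer z 0.0074
```

```bash
python3 -m inch '[[-0.13,0,0.22,0,0,0,0],[-0.17,0,0.22,0,0,0,0],[-0.2,0,0.22,0,0,0,0],[-0.23,0,0.21,0.02,0,0,0],[-0.27,0,0.21,0.02,0,0,0],[-0.3,0,0.21,0.02,0,0,0],[-0.33,0,0.21,0.04,0,0,0],[-0.37,0,0.21,0.04,0,0,0],[-0.4,0,0.2,0.04,0,0,0],[-0.4,0,0,0,0,0,0]]'; python3 st.py
python3 - <<'E'
from bench import *
from h import *
d=get_image("side");np.savez("s3.npz",**d)
x=get_image("scene")["frame"][60:260,150:350]
y=d["frame"][60:290,160:360]
b=np.hstack([cv2.resize(x,(400,400),interpolation=2),cv2.resize(y,(400,460),interpolation=2)[60:]])
cv2.imwrite("pics/t3.png",b[:,:,::-1])
E
```

```text
t: 13.78
position: [0.5801, -0.096, 0.0876]
tool_rot: [-130.4, 0.1, 18.6]
force: [-1.0, -0.2, -0.6]
grip_width: 0.697
grasp_force: 0.5
psi 49.6 T [-0.0823  0.0876] tip [-0.0972  0.0577] outer [-0.1086  0.0444] F [-1.  -0.2 -0.6] tipdist 0.1809 theta_tip 72.7 P rel TCP tool y,z [-0.0387  0.1743]
```

View pics/t3.png

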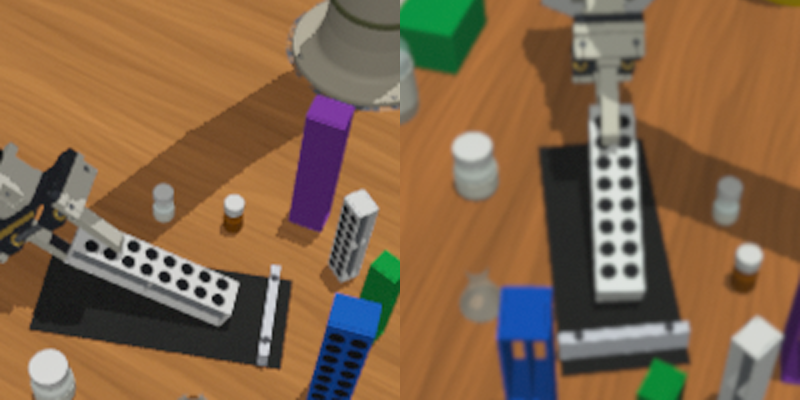

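The rack is about 20° from level (scene panel 155,275), the foot has not slid and the upper finger is clear. I'll carry on more slowly.

```bash
python3 -m inch '[[-0.43,0,0.16,0.03,0,0,0],[-0.47,0,0.16,0.03,0,0,0],[-0.5,0,0.16,0.03,0,0,0],[-0.53,0,0.12,0.01,0,0,0],[-0.57,0,0.12,0.01,0,0,0],[-0.6,0,0.12,0.01,0,0,0],[-0.6,0,0.1,-0.02,0,0,0],[-0.6,0,0.1,-0.01,0,0,0],[-0.6,0,0.1,-0.01,0,0,0],[-0.6,0,0,0,0,0,0]]'; python3 st.py
python3 - <<'E'
from bench import *
from h import *
d=get_image("side");np.savez("s4.npz",**d);e=get_image("scene");np.savez("e4.npz",**e)
x=e["frame"][120:240,130:290]
b=cv2.resize(x,(800,600),interpolation=2)
cv2.imwrite("pics/t4.png",b[:,:,::-1])
E
```

```text
t: 14.72
position: [0.5869, -0.1152, 0.0609]
tool_rot: [-130.5, 0.0, 18.6]
force: [-0.6, -1.0, -1.2]
grip_width: 0.796
grasp_force: 0.6
psi 49.5 T [-0.1026  0.0609] tip [-0.1206  0.0275] outer [-0.1319  0.0142] F [-0.6 -1.  -1.2] tipdist 0.1975 theta_tip 83.2 P rel TCP tool y,z [-0.0724  0.1724]
```

View pics/t4.png

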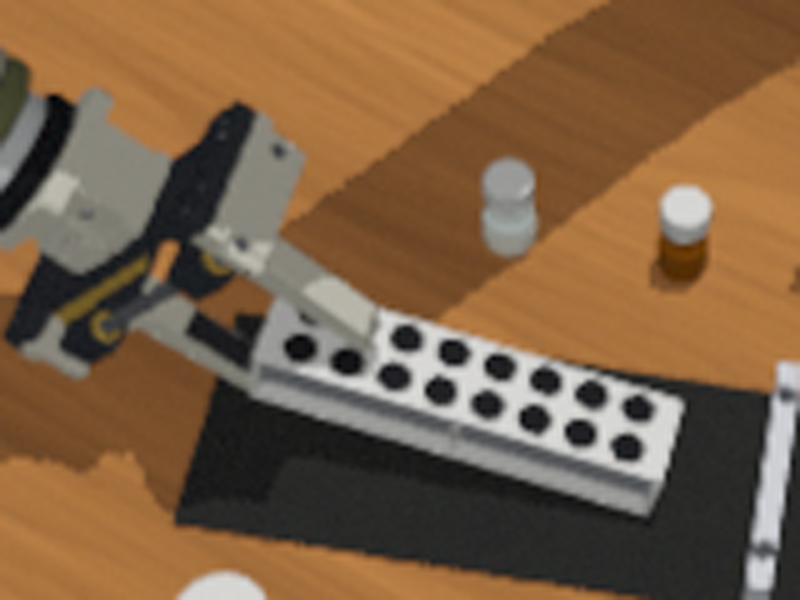

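Rack is about 9° from level, its head still resting on the lower finger (crop 245,385), holes up and foot clear of the rail (crop 770,450). That was my last viewed picture, so from here I'll check by measurement. Now I'll lower to the mat and slide the finger out slowly.

```bash
python3 -m inch '[[-0.6,0,0.06,0,0,0,0],[-0.6,0,0.06,0,0,0,0],[-0.6,0,0.06,0,0,0,0],[-0.6,0,0.06,0,0,0,0],[-0.6,0,0.06,0,0,0,0],[-0.6,0,0.06,0,0,0,0],[-0.6,0,0,0,0,0,0],[-0.6,0,0,0,0,0,0]]'; python3 st.py; python3 -m inch '[[-0.6,0,0.03,-0.03,0,0,0],[-0.6,0,0.03,-0.03,0,0,0],[-0.6,0,0.03,-0.03,0,0,0],[-0.6,0,0.03,-0.03,0,0,0],[-0.6,0,0.03,-0.04,0,0,0],[-0.6,0,0.03,-0.04,0,0,0],[-0.6,0,0.03,-0.04,0,0,0],[-0.6,0,0.03,-0.04,0,0,0],[-0.6,0,0,0,0,0,0]]'; python3 st.py
cat > m.py <<'E'
from bench import *
from h import *
import sys
yaw=np.radians(112.3);Y=np.array([np.cos(yaw),np.sin(yaw)]);X=np.array([Y[1],-Y[0]]);c=np.array([.56,-.016])
for n in("scene","side"):
    d=get_image(n);f=d["frame"].astype(int)
    # region: mat area at top-plate height
    q=np.array([proj(d,[*(c+X*x+Y*y),.03]) for x,y in((-.055,-.17),(.055,-.17),(.055,.112),(-.055,.112))])
    roi=np.zeros(f.shape[:2],np.uint8);cv2.fillPoly(roi,[q.astype(np.int32)],1)
    m=((f.min(2)>140)&(f.max(2)-f.min(2)<30)).astype(np.uint8)*roi
    m=cv2.morphologyEx(m,cv2.MORPH_CLOSE,np.ones((9,9)))
    k,l,s,_=cv2.connectedComponentsWithStats(m);i=1+s[1:,4].argmax()
    ys,xs=np.nonzero(l==i);w=np.array([ray(d,p,.044)[:2]-c for p in zip(xs,ys)]);w=np.c_[w@X,w@Y]
    r=cv2.minAreaRect((w*1000).astype(np.float32));b=cv2.boxPoints(r)
    print(n,s[i,4],"mm mat ctr",np.round(r[0],1),"size",np.round(r[1],1),"ang",round(r[2],1),np.round(b).tolist())
E
python3 m.py
```

```text
t: 15.48
position: [0.5891, -0.1215, 0.0529]
tool_rot: [-130.5, 0.0, 18.7]
force: [0.6, -0.2, -0.3]
grip_width: 0.804
grasp_force: 0.6
psi 49.5 T [-0.1093  0.0529] tip [-0.1275  0.0193] outer [-0.1388  0.006 ] F [ 0.6 -0.2 -0.3] tipdist 0.2036 theta_tip 85.7 P rel TCP tool y,z [-0.0827  0.1724]
t: 16.23
position: [0.5928, -0.1322, 0.0532]
tool_rot: [-130.5, -0.0, 18.7]
force: [-0.6, 0.8, 0.1]
grip_width: 0.796
grasp_force: 0.0
psi 49.5 T [-0.1206  0.0532] tip [-0.1385  0.0199] outer [-0.1499  0.0065] F [-0.6  0.8  0.1] tipdist 0.2146 theta_tip 85.8 P rel TCP tool y,z [-0.0898  0.1811]
scene 1922 mm mat ctr [ -3.8 -29.1] size [209.7  74.6] ang 84.2 [[-52.0, -130.0], [23.0, -137.0], [44.0, 71.0], [-30.0, 79.0]]
side 1467 mm mat ctr [-9.3 -2.3] size [205.8  49.1] ang 86.2 [[-41.0, -103.0], [8.0, -107.0], [22.0, 99.0], [-27.0, 102.0]]
```

The pad force is zero, and the scene view puts the rack flat with its foot at y≈75 mm and head at -133 mm, about 5° clockwise. The side estimate is polluted by the rail. Next I'll retract, turn the tool upright, shut it and square it to the mat.

```bash
python3 -m inch '[[-0.6,0,0,-0.5,0,0,0],[-0.6,0,0,-0.8,0,0,0],[-0.6,0,0,-0.8,0,0,0],[-0.6,0,0,-0.8,0,0,0],[0,0,0,0,-0.8,0,0],[1,0,0,0,-1,0,0],[1,0,0,0,-1,0,0],[1,0,0,0,-1,0,0],[1,0,0,0,-1,0,0],[1,0,0,0,-1,0,0]]'; python3 -m inch '[[1,0,0,0,-1,0,0],[1,0,0,0,-1,0,0],[1,0,0,0,-1,0,0],[1,0,0,0,-1,0,0],[1,0,0,0,-1,0,0],[1,0,0,0,0,0,-0.8],[1,0,0,0,0,0,0],[1,0,0,0,0,0,0]]'; python3 m.py; cat > pos.py <<'E'
from bench import *
import numpy as np
from scipy.spatial.transform import Rotation as Ro
o=get_obs();p=o['position'];yaw=np.radians(112.3);Y=np.array([np.cos(yaw),np.sin(yaw)]);X=np.array([Y[1],-Y[0]])
v=p[:2]-[.56,-.016];print("TCP in mat",np.round([v@X,v@Y,p[2]],4),o['force'].round(1),o['grip_width'].round(2))
E
python3 pos.py
```

```text
t: 17.17
position: [0.614, -0.1948, 0.1101]
tool_rot: [-157.3, -0.1, 18.7]
force: [-0.4, 0.3, -0.1]
grip_width: 0.417
grasp_force: 0.0
t: 17.83
position: [0.614, -0.1942, 0.1098]
tool_rot: [-179.9, -0.0, 22.3]
force: [-0.0, -0.5, 0.1]
grip_width: 0.004
grasp_force: 0.0
scene 1824 mm mat ctr [  0.4 -29.8] size [209.4  67.9] ang 85.2 [[-42.0, -131.0], [25.0, -137.0], [43.0, 72.0], [-25.0, 77.0]]
side 34 mm mat ctr [-1.  75.4] size [37.2  5.2] ang 0.4 [[-20.0, 78.0], [-20.0, 73.0], [18.0, 73.0], [18.0, 78.0]]Traceback (most recent call last):
  File "pos.py", line 5, in <module>
    v=p[:2]-[.56,-.016];print("TCP in mat",np.round([v@X,v@Y,p[2]],4),o['force'].round(1),o['grip_width'].round(2))
                                                                                          ^^^^^^^^^^^^^^^^^^^^^
AttributeError: 'float' object has no attribute 'round'
```

```bash
sed -i "s/,o\['grip_width'\].round(2)//" pos.py; python3 -m inch '[[1,0.35,0,0.6,0,0,0],[1,0,0,0.8,0,0,0],[1,0,0,0.8,0,0,0],[1,0,0,0.5,0,0,0],[1,0,0,0.23,0,0,0],[1,0,0,0,0,0,0]]'; python3 pos.py; python3 -m inch '[[1,0,-0.3,0,0,0,0],[1,0,-0.3,0,0,0,0],[1,0,-0.3,0,0,0,0],[1,0,-0.15,0,0,0,0],[1,0,-0.1,0,0,0,0],[1,0,-0.1,0,0,0,0],[1,0,-0.1,0,0,0,0],[1,0,-0.1,0,0,0,0]]'; python3 pos.py;python3 m.py
```

```text
t: 18.43
position: [0.6226, -0.1912, 0.0201]
tool_rot: [-179.9, 0.1, 22.2]
force: [-0.8, -0.1, -0.4]
grip_width: 0.009
grasp_force: 0.0
TCP in mat [-0.0086 -0.1859  0.0201] [-0.8 -0.1 -0.4]
t: 19.1
position: [0.6077, -0.1509, 0.0223]
tool_rot: [179.9, -0.1, 22.3]
force: [1.1, -1.9, 2.7]
grip_width: 0.008
grasp_force: 1.6
TCP in mat [-0.007  -0.1429  0.0223] [ 1.1 -1.9  2.7]
scene 1691 mm mat ctr [ -2.  -20.6] size [207.6  69.2] ang 86.5 [[-43.0, -122.0], [26.0, -126.0], [39.0, 81.0], [-30.0, 85.0]]
side 98 mm mat ctr [-35.1 -64.7] size [80.  11.4] ang 87.5 [[-43.0, -104.0], [-31.0, -105.0], [-28.0, -25.0], [-39.0, -24.0]]
```

```bash
python3 -m inch '[[1,0,-0.12,0,0,0,0],[1,0,-0.12,0,0,0,0],[1,0,-0.12,0,0,0,0],[1,0,-0.12,0,0,0,0],[1,0,-0.12,0,0,0,0],[1,0,-0.12,0,0,0,0],[1,0,-0.12,0,0,0,0],[1,0,-0.12,0,0,0,0],[1,0,-0.12,0,0,0,0],[1,0,-0.1,0,0,0,0]]'; python3 pos.py;python3 m.py
```

```text
t: 20.03
position: [0.5934, -0.117, 0.0217]
tool_rot: [-179.9, -0.0, 22.3]
force: [1.7, -3.1, 2.9]
grip_width: 0.009
grasp_force: 1.7
TCP in mat [-0.0074 -0.1061  0.0217] [ 1.7 -3.1  2.9]
scene 1580 mm mat ctr [-6.9 11.4] size [199.5  65.9] ang 88.8 [[-42.0, -88.0], [24.0, -89.0], [28.0, 110.0], [-38.0, 112.0]]
side 103 mm mat ctr [-35.9 -32.3] size [62.1 13.9] ang 87.1 [[-44.0, -63.0], [-31.0, -64.0], [-27.0, -2.0], [-41.0, -1.0]]
```

```bash
python3 -m inch '[[1,0,-0.05,0,0,0,0],[1,0,-0.05,0,0,0,0],[1,0,-0.05,0,0,0,0],[1,0,-0.05,0,0,0,0]]'; python3 pos.py; python3 -m inch '[[1,0,-0.03,0,0,0,0],[1,0,-0.03,0,0,0,0]]'; python3 pos.py
```

```text
t: 20.47
position: [0.591, -0.1117, 0.0215]
tool_rot: [-179.9, 0.0, 22.3]
force: [0.9, -1.4, 0.5]
grip_width: 0.004
grasp_force: 0.7
TCP in mat [-0.0076 -0.1003  0.0215] [ 0.9 -1.4  0.5]
t: 20.63
position: [0.5908, -0.1105, 0.0217]
tool_rot: [-180.0, -0.0, 22.3]
force: [2.1, -4.2, -0.4]
grip_width: 0.006
grasp_force: 2.1
TCP in mat [-0.0074 -0.0991  0.0217] [ 2.1 -4.2 -0.4]
```

```bash
for i in 1 2 3; do :; done; python3 -m inch '[[1,0,-0.03,0,0,0,0],[1,0,-0.03,0,0,0,0]]'; python3 pos.py; python3 -m inch '[[1,0,-0.03,0,0,0,0]]'; python3 pos.py; python3 m.py
```

```text
t: 20.8
position: [0.5911, -0.1101, 0.022]
tool_rot: [179.9, -0.1, 22.3]
force: [3.5, -7.5, -0.7]
grip_width: 0.003
grasp_force: 4.1
TCP in mat [-0.0069 -0.0989  0.022 ] [ 3.5 -7.5 -0.7]
t: 20.88
position: [0.5913, -0.11, 0.0222]
tool_rot: [179.8, -0.1, 22.3]
force: [4.7, -10.1, -0.9]
grip_width: 0.004
grasp_force: 5.1
TCP in mat [-0.0067 -0.0988  0.0222] [  4.7 -10.1  -0.9]
scene 1453 mm mat ctr [-7.8 14.6] size [191.1  66.3] ang 89.3 [[-42.0, -81.0], [24.0, -81.0], [27.0, 110.0], [-40.0, 111.0]]
side 108 mm mat ctr [-35.6 -27.8] size [58.8 14.7] ang 87.1 [[-44.0, -57.0], [-30.0, -58.0], [-27.0, 1.0], [-41.0, 2.0]]
```

The force rose to 11 N with no travel, the head is at -81 mm (flush would be -80) and the angle is about 0.7°, so the rack is against the rail. I'll back off and check before handing in.

```bash
python3 -m inch '[[1,0,0.1,0,0,0,0],[1,0,0.3,0,0,0,0],[1,0,0.6,0,0,0,0],[1,0,0.6,0,0,0,0],[1,0,0.6,-0.8,0,0,0],[1,0,0.6,-1,0,0,0],[1,0,0.6,-1,0,0,0],[1,0,0.6,-1,0,0,0],[1,0,0,-1,0,0,0],[1,0,0,0,0,0,0]]'; python3 -m inch '[[1,0,1,0,0,0,0],[1,0,1,0,0,0,0],[1,0,1,0,0,0,0],[1,0,1,0,0,0,0],[1,0,0,0,0,0,0],[1,0,0,0,0,0,0]]'; python3 m.py; python3 - <<'E'
from bench import *
from h import *
# side view: bright/dark profile along rack centre line near the rail, and bystander caps vs start
yaw=np.radians(112.3);Y=np.array([np.cos(yaw),np.sin(yaw)]);X=np.array([Y[1],-Y[0]]);c=np.array([.56,-.016])
for n in("scene","side"):
    d=get_image(n);f=d["frame"].max(2)
    for x in(-.022,-.004,.01):
        print(n,x,[(y,int(f[tuple(np.round(proj(d,[*(c+X*x+Y*y/1000),.044 if y<126 else .034])).astype(int)[::-1])])) for y in range(-100,142,6) if y<-68 or y>105])
    b=load(n+"0")["frame"];g=[]
    for q,h in(((-.141,-.027),.055),((-.139,.07),.055),((.136,-.107),.068),((.144,.063),.05)):
        u=proj(d,[*(c+X*q[0]+Y*q[1]),h]).astype(int);t=b[u[1]-9:u[1]+10,u[0]-9:u[0]+10];s=d["frame"][u[1]-17:u[1]+18,u[0]-17:u[0]+18]
        r=cv2.minMaxLoc(cv2.matchTemplate(s,t,cv2.TM_CCOEFF_NORMED));g.append((round(r[1],2),r[3][0]-8,r[3][1]-8))
    print("bystander pixel shift",g)
E
```

```text
t: 21.82
position: [0.6375, -0.2242, 0.1716]
tool_rot: [179.7, -0.3, 22.1]
force: [1.4, 0.5, 0.2]
grip_width: 0.006
grasp_force: 0.0
t: 22.32
position: [0.6798, -0.3334, 0.1648]
tool_rot: [-180.0, 0.1, 22.1]
force: [-0.4, 1.0, -0.2]
grip_width: 0.004
grasp_force: 0.0
scene 1691 mm mat ctr [-7.6 15.1] size [192.3  66.9] ang 89.8 [[-41.0, -81.0], [26.0, -81.0], [26.0, 111.0], [-41.0, 111.0]]
side 797 mm mat ctr [-16.5  75.6] size [91.2 50. ] ang 89.5 [[-42.0, 30.0], [8.0, 30.0], [9.0, 121.0], [-41.0, 121.0]]
scene -0.022 [(-100, 29), (-94, 27), (-88, 25), (-82, 110), (-76, 153), (-70, 145), (110, 113), (116, 201), (122, 214), (128, 203), (134, 210), (140, 157)]
scene -0.004 [(-100, 24), (-94, 29), (-88, 26), (-82, 149), (-76, 153), (-70, 137), (110, 35), (116, 183), (122, 214), (128, 196), (134, 210), (140, 182)]
scene 0.01 [(-100, 27), (-94, 31), (-88, 31), (-82, 49), (-76, 113), (-70, 90), (110, 98), (116, 119), (122, 116), (128, 174), (134, 210), (140, 52)]
bystander pixel shift [(0.8, 0, 0), (0.7, -3, -2), (1.0, 0, 0), (1.0, 0, 0)]
side -0.022 [(-100, 28), (-94, 26), (-88, 34), (-82, 94), (-76, 136), (-70, 138), (110, 80), (116, 197), (122, 216), (128, 172), (134, 205), (140, 180)]
side -0.004 [(-100, 29), (-94, 28), (-88, 29), (-82, 66), (-76, 129), (-70, 127), (110, 37), (116, 166), (122, 215), (128, 156), (134, 207), (140, 178)]
side 0.01 [(-100, 28), (-94, 29), (-88, 28), (-82, 33), (-76, 36), (-70, 32), (110, 121), (116, 118), (122, 133), (128, 125), (134, 206), (140, 203)]
bystander pixel shift [(0.83, 0, 0), (0.92, 0, 1), (1.0, 0, 0), (1.0, 0, 0)]
```

Bright pixels run unbroken from the rack to the rail, so there is no gap. The angle is about 0.3°, the foot is about 17 mm off the centre line, the bystanders haven't moved and the arm is clear.

```bash
python3 -c "
from bench import *
print(close_job())"
```

```text
the job is handed in; nothing more can be done
None
```

The job is handed in: by my measurements the rack lies flat on its bottom plate, holes up, square and flush against the stop rail, with the bystanders unmoved; no verdict came back.

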